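# Load the light gauge and hold the cuvette in its beam

### The job

Take the tall aperture plate (the one with a square hole) out of the wooden rack and slide it fully home into the slot in the top of the light gauge's lamp head, and let go of it. Then pick up the glass cuvette by its two broad frosted faces only, the fingers never touching its clear windows, and hold it upright in the light path: centred midway between the lamp lens and the receiver lens and at their height, its clear windows facing the two lenses, touching neither the gauge nor the plate. Finish while still holding it there, with the plate still home and everything else left where it stood.

Things in the scene. Friction and masses are not known exactly. Their poses are not given: they have to be found in the camera images.
- gauge: fixed light gauge: base plate 90 (x) x 250 (y) x 12 mm, origin under its centre, z up, light path along y. Lamp head: grey block 80 x 50 mm, top 95 mm over the table, centred 90 mm to +y. Receiver: level barrel of diameter 48 (top at 105 mm) on a post at -y. Their lens faces are 130 mm apart, each 65 mm from the middle; the space between is open above and on both x sides
- slot (a point): centre of the slot's floor in the lamp head, 55 mm above the table; the upright slot is 56 mm long (along x), 11 mm wide (along y), 40 mm deep, open at the top with a 3 mm chamfer round its mouth; axes as the gauge's
- beam (a point): the middle of the light path, half-way between the lamp lens and receiver lens, 81 mm above the table at the height of both lenses; axes as the gauge's, the light runs along y
- rack: fixed wooden rack 76 (x) x 150 (y) x 35 mm tall, origin under its centre, z up; three parallel slots 53 x 11 mm, 20 mm deep (floor 15 mm above the table), at y = -45, 0 and +45 mm, each long along x; the aperture plate and the two tiles stand in them in any order
- plate_mid (a point): centre of the aluminium aperture plate, an upright slab 50 (x) x 8 (y, its thickness) x 80 mm tall (z), 80 g, the tallest slab in the rack, with a 12 mm square hole centred 26 mm above its lower edge; this point is 40 mm above the lower edge. Seated in the slot, its top stands 40 mm above the lamp head. Either way round will do
- plate: the same aperture plate; origin at the centre of its lower edge
- cuvette_mid (a point): centre of the closed glass cuvette standing upright on the table, 35 mm above its foot. 70 mm tall, the top 6 mm a black cap, about 150 g. Two broad frosted faces look to its +x and -x, 30 mm apart, 42 mm wide; two clear windows look to its +y and -y, 46 mm apart, 26 mm wide, 2 mm proud
- cuvette: the same cuvette; origin at the centre of its underside
- tile_a: plain terracotta test tile without hole, 50 x 8 x 55 mm tall, standing in a rack slot (lower than the aperture plate); a bystander
- tile_b: plain white ceramic test tile without hole, 50 x 8 x 55 mm tall, standing in a rack slot (lower than the aperture plate); a bystander
- jar: small round amber glass jar with steel cap, diameter 48, 65 mm tall, on the table near the cuvette; origin at its underside; a bystander
- cup: round blue ceramic cup, rim diameter 72, 60 mm tall; origin at its underside; a bystander
- brush: glaze brush lying on the table; origin near its middle, at table height; a bystander
- glaze_bottle: white plastic bottle, diameter 60, 120 mm tall; origin at its underside; a bystander
- rib: flat wooden potter's rib lying on the table, 90 x 50 x 8 mm; origin at its underside; a bystander
Mind the look-alikes: they are no part of the job. There is more than one size of the plate; the job needs the smaller.

How it is judged:
On the way:
1. the aperture plate is fully home in the slot of the lamp head and let go (x of plate_mid in the frame of slot between -0.004 and 0.004 m and y of plate_mid in the frame of slot between -0.004 and 0.004 m and z of plate_mid in the frame of slot below 0.0435 m and angle between plate_mid's own z axis and vertical below 0.08 rad and angle between the y axis of plate_mid and the y axis of slot, either way round below 0.1 rad and contact force between plate and the fingers below 0.05 N), for 0.2 s.
At the end, for the whole second after the job is handed in: Plate home in the slot (foot within 3.5 mm of its floor, 4 mm of its centre) and let go; cuvette held at rest by the fingers, centre within 22 mm of mid-beam along it, 10 mm across, 12 mm in height, windows to the lenses within 0.17 rad, upright within 0.15 rad, touching neither gauge nor plate (all of step 1 and x of cuvette_mid in the frame of beam between -0.01 and 0.01 m and y of cuvette_mid in the frame of beam between -0.022 and 0.022 m and z of cuvette_mid in the frame of beam between -0.012 and 0.012 m and angle between the y axis of cuvette_mid and the y axis of beam, either way round below 0.17 rad and angle between cuvette_mid's own z axis and vertical below 0.15 rad and contact force between cuvette and the fingers above 0.5 N and contact force between cuvette and gauge below 0.05 N and contact force between cuvette and plate below 0.05 N and contact force between the arm and gauge below 0.5 N and linear speed of cuvette below 0.03 m/s); the arm keeps its last pose, push and grip.
It fails at once if a finger touches a clear window of the cuvette (contact force between the fingers and cuvette_c1 above 0.3 N or contact force between the fingers and cuvette_c2 above 0.3 N).
It fails at once if a bystander is pushed more than 30 mm from its place (distance of any of tile_a, tile_b, jar, cup, brush, glaze_bottle, rib from where it was at the start of the episode above 0.03 m).
It fails at once if the cuvette is tipped over (angle between cuvette_mid's own z axis and vertical above 0.6 rad).
It also fails if it takes over 64 s, if anything falls off the work surface, if the arm or the gripper's body presses on something with over 40 N, if the wrist force passes 120 N, or if a joint passes its speed limit or range.

### The arm

A 6-joint arm with a two-finger parallel gripper is mounted at the origin on the work surface. World frame = base frame: x ahead of the robot, y to its left, z up, the work surface at z = 0. Lengths are in m, angles in rad, forces in N, time in s.
With the tool pointing down it reaches from about 0.35 to 0.775 m from the base axis. Payload 5.5 kg.
Tool frame: the origin (TCP) lies on the centre line of the jaws, within the pads' length; the fingertips stand 8 mm ahead of it and the grasp point (between the pads) lies 11 mm behind it; z points along the fingers, y is the direction in which the jaws open and shut (so a half turn about z gives the same grasp; the last joint's range is limited). The gripper opens to 85 mm and grips with 20 to 120 N. Pads are 22 mm wide; open, the fingers measure 114 mm over their backs; the gripper's body (76 mm by 85 mm) begins 54 mm behind the grasp point. The pads swing forward as they close: fully open they stand 13 mm farther back than shut.
Start: joints at [-1.256, 0.313, 0.046, 1.304, 0, 1.431], TCP at [0.253, -0.517, 0.239] pointing down, gripper open.
Joint ranges: [-2.76, 2.76], [-0.86, 1.69], [-1.03, 1.26], [-2.2, 2.34], [-1.47, 1.5], [-3.14, 3.14]. Speed limits (rad/s): [2.57, 2.57, 3.14, 3.14, 3.14, 3.14].

### API

Orientations are given as a unit quaternion [w, x, y, z].
In Python, from workcell import env gives the robot as it stands. The module is installed in compiled form; this text tells all that it offers.
- The arm moves only by the tool play_rows, never from a script. Its argument "steps" is a list of rows, each an object with "claw": the closure in counts, from 0 (fully open) to 255 (shut); "dp": the shift along the tool's x, y, z in m, a list of three; "angular": the turn, a rotation vector about the tool's x, y, z in degrees, a list of three. In form: [{"claw": claw, "dp": [dx, dy, dz], "angular": [wx, wy, wz]}, ...]. A call has exactly 8 rows; each row shifts and turns the commanded pose from where the row before left it, along the tool's axes as they then stand; what a row does not reach is not made up. A row lasts 1/12 s, in which the tool goes at most 41.7 mm and 7.16 degrees, less where a joint would pass 70% of its speed; a pose out of reach is approached as far as the arm can. A call is refused whole if a number of a shift passes 0.0417 or a number of a turn 7.16, either way. A call with a gripper value outside its range is refused whole. The fingers move at their own pace and stop on an object; "force" is the grip in N (left out, the last holds). Time passes only in rows, so rows that do not move let the fingers close, or fill a call up. It gives the time, the measured TCP pose, the force and the opening at its end, in the units of the state.
- env.get_state(): the state, without advancing time (a new reading comes with each control period).
- env.read_camera(name): name is "scene" or "top" or "wrist"; returns (picture, depth): 420x560x3 uint8, red, green, blue; 420x560 float32, m along the optical axis (not along the pixel's ray), 0 where there is no reading.
- env.calibration(name): a dict with "fx", "fy", "cx", "cy" (pixels), "k1" (the pictures are not rectified: a ray, as slopes to the right and down, at radius r is drawn at 1 + k1 r^2 times it, then the intrinsics apply), "world_from_camera" (4x4, takes a point from camera to world coordinates); the wrist camera has in their place "hand_eye" (4x4, takes a point from camera to tool coordinates, whose origin is the TCP and whose axes are the flange's). Camera axes: x right, y down, z forward; pixel columns grow to the right and rows downward; lengths in m; the calibration is good to about 2 mm. A picture is of the moment at which its call begins: read the wrist's pose just before it. calibration takes no time and is no camera call.
- env.hand_in(): hands the job in, once; it reports no verdict.
The state is a dict: "clock": time; "joint_pos": joint angles; "qvel": joint speeds; "tau": joint torques, N m; "tcp_pos": TCP position; "orientation": TCP orientation; "wrist_force": force on the tool from outside, world axes, zero at the start; "ft_torque": the same for the moment, N m; "finger_gap": finger opening in m.
Only numpy, scipy, OpenCV 4.12 (cv2) and the standard library are available. Lean on these libraries where they do the work, as an engineer would, in place of code of your own. Each camera call takes 0.05 s, during which the arm holds its last target. There are 200 camera calls.

## Working session

There is one attempt and no reset: what is moved stays moved. The work goes in short steps, Python scripts to look and compute and a tool call to move; the robot and the scene stay as the last step left them, time stands still between calls to the robot, and variables do not carry over. Pictures are saved under pics/ and viewed, about 8 in all and at most 12, crops included, and the job is handed in when it is done.

Besides the shell and the picture viewer there is one more tool, called after ">>>" by a JSON object that holds its "name" and its "arguments", one argument or row to a line. play_rows: Moves the arm, as the interface text tells. Its arguments: {"type":"object","properties":{"steps":{"type":"array","items":{"type":"object","properties":{"claw":{"type":"number"},"dp":{"type":"array","items":{"type":"number"}},"angular":{"type":"array","items":{"type":"number"}}}}},"force":{"type":"number"}},"required":["steps"]}

```bash
mkdir -p pics; cat > h.py <<'E'
import numpy as np, cv2
from workcell import env
from scipy.spatial.transform import Rotation as R
def quat(q): return R.from_quat([q[1],q[2],q[3],q[0]])
def look(name):
    s=env.get_state(); c=env.calibration(name); im,d=env.read_camera(name)
    if 'world_from_camera' in c: T=np.array(c['world_from_camera'])
    else:
        W=np.eye(4); W[:3,:3]=quat(s['orientation']).as_matrix(); W[:3,3]=s['tcp_pos']; T=W@np.array(c['hand_eye'])
    np.savez(f'{name}.npz',im=im,d=d,T=T,k=[c['fx'],c['fy'],c['cx'],c['cy'],c['k1']])
    return im,d
def load(name):
    z=np.load(f'{name}.npz'); return z['im'],z['d'],z['T'],z['k']
def slopes(k,uv):
    fx,fy,cx,cy,k1=k; K=np.array([[fx,0,cx],[0,fy,cy],[0,0,1.]])
    return cv2.undistortPoints(np.array(uv,float).reshape(-1,1,2),K,np.array([k1,0,0,0,0.])).reshape(-1,2)
def plane(name,uv,z):
    im,d,T,k=load(name); s=slopes(k,uv); r=np.c_[s,np.ones(len(s))]@T[:3,:3].T; o=T[:3,3]
    return o+r*((z-o[2])/r[:,2])[:,None]
def cloud(name):
    im,d,T,k=load(name); h,w=d.shape; u,v=np.meshgrid(np.arange(w),np.arange(h))
    s=slopes(k,np.c_[u.ravel(),v.ravel()]); p=np.c_[s,np.ones(len(s))]*d.ravel()[:,None]
    P=(p@T[:3,:3].T+T[:3,3]).reshape(h,w,3); P[d==0]=np.nan; return P
E
python3 - <<'E'
from h import *
a,_=look('top'); b,_=look('scene')
cv2.imwrite('pics/top.png',a[...,::-1]); cv2.imwrite('pics/scene.png',b[...,::-1])
s=env.get_state(); print(s)
for n in('top','scene'):print(load(n)[2].round(3),load(n)[3])
print(env.calibration('wrist'))
E
```

```text
{'clock': 0.1, 'joint_pos': array([-1.25559317e+00,  3.13899105e-01,  4.51038265e-02,  1.30360575e+00,
        4.03008221e-06,  1.43121319e+00]), 'qvel': array([-0.00082645, -0.00218683,  0.00404959,  0.0004113 ,  0.00083029,
       -0.00171684]), 'tau': array([ 1.66982289e-03, -4.81727600e+01,  2.99242973e+01,  1.27798843e-02,
       -2.08965621e-04,  1.08927020e-05]), 'tcp_pos': array([ 0.25244411, -0.51613196,  0.23851753]), 'orientation': array([-7.99437428e-04,  9.74257077e-01,  2.25438470e-01, -6.83567556e-05]), 'wrist_force': array([0.07179057, 0.38858838, 0.69469535]), 'ft_torque': array([ 0.02798637, -0.01790224,  0.0636233 ]), 'finger_gap': 0.08556144311113659}
[[ 4.600e-02 -9.770e-01  2.060e-01  3.200e-01]
 [-9.990e-01 -4.500e-02  9.000e-03  6.100e-02]
 [ 1.000e-03 -2.070e-01 -9.780e-01  1.263e+00]
 [ 0.000e+00  0.000e+00  0.000e+00  1.000e+00]] [5.26949268e+02 5.26949268e+02 2.73723088e+02 2.06969063e+02
 4.33855886e-02]
[[-0.786  0.4   -0.472  1.135]
 [ 0.618  0.487 -0.617  0.798]
 [-0.017 -0.777 -0.63   0.851]
 [ 0.     0.     0.     1.   ]] [4.88683094e+02 4.88683094e+02 2.82420581e+02 2.07053558e+02
 5.71550194e-02]
{'fx': 289.2603582685032, 'fy': 289.2603582685032, 'cx': 279.37533683567455, 'cy': 210.4074609904146, 'k1': 0.003940434233452678, 'hand_eye': array([[-7.62164249e-04, -9.47554445e-01, -3.19593481e-01,
         8.12736971e-02],
       [ 9.99999619e-01, -8.58182387e-04,  1.59610816e-04,
         6.42660255e-05],
       [-4.25509435e-04, -3.19593238e-01,  9.47554738e-01,
        -1.34363235e-01],
       [ 0.00000000e+00,  0.00000000e+00,  0.00000000e+00,
         1.00000000e+00]])}
```

View pics/top.png

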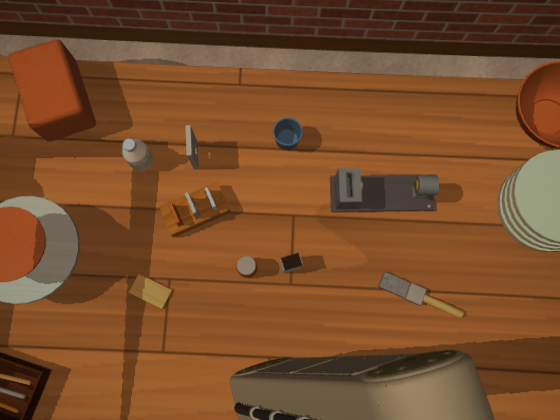

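View pics/scene.png

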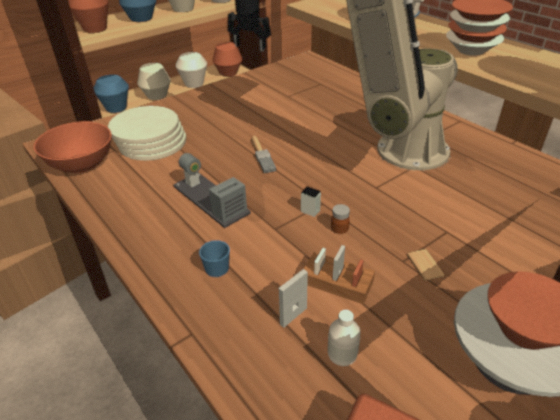

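The top view shows the gauge at (383,193) with its lamp head at (350,185), the cuvette at (291,263), the jar at (247,266) and the rack at (195,210). The free-standing plate with a hole at (192,147) is the larger look-alike. Rack candidates are terracotta (178,213), middle (192,205) and white (211,198). Next I'll get an enlarged crop and heights from depth.

```bash
python3 - <<'E'
from h import *
a,b=load('top')[0],load('scene')[0]
c1=cv2.resize(a[175:250,150:240],None,fx=4.4,fy=4.4,interpolation=2); c2=cv2.resize(b[235:305,300:390],None,fx=4.4,fy=4.4,interpolation=2)
h=max(c1.shape[0],c2.shape[0]); pad=lambda c:np.vstack([c,np.zeros((h-c.shape[0],c.shape[1],3),np.uint8)])
cv2.imwrite('pics/rack.png',np.hstack([pad(c1),pad(c2)])[...,::-1])
P=cloud('top')
def comp(name,box,zlo,zhi):
    x0,x1,y0,y1=box; Q=P[y0:y1,x0:x1]; m=((Q[...,2]>zlo)&(Q[...,2]<zhi)).astype(np.uint8)
    n,l,st,ce=cv2.connectedComponentsWithStats(m)
    for i in range(1,n):
        if st[i,4]<12: continue
        q=Q[l==i]; ctr,wh,ang=cv2.minAreaRect((q[:,:2]*1000).astype(np.float32))
        print(name,st[i,4],'mean',q.mean(0).round(3),'rect',np.round(ctr,1),np.round(wh,1),round(ang,1),'zmax',q[:,2].max().round(3))
comp('rackslabs',(150,240,175,250),.050,.2)
comp('bodyrack',(150,240,175,250),.025,.2)
comp('lamp',(325,370,160,215),.085,.12)
comp('gauge',(325,445,160,220),.008,.2)
comp('cuv',(275,310,245,285),.06,.1)
comp('jar',(232,262,250,285),.055,.1)
comp('cup',(265,310,110,155),.05,.1)
comp('bigplate',(175,215,115,175),.09,.3)
comp('brecv',(400,445,160,220),.09,.2)
E
```

```text
rackslabs 79 mean [0.589 0.221 0.068] rect [590.  221.4] [50.1  8. ] 26.8 zmax 0.073
rackslabs 112 mean [0.567 0.259 0.087] rect [569.7 261.3] [50.5  8.2] 26.5 zmax 0.099
rackslabs 93 mean [0.548 0.3   0.067] rect [550.1 301.6] [51.1  8.5] 27.1 zmax 0.073
bodyrack 2001 mean [0.567 0.261 0.04 ] rect [569.2 261.7] [ 78.3 151. ] 27.5 zmax 0.099
lamp 680 mean [ 0.628 -0.099  0.093] rect [ 629.1 -100.4] [82.6 53.1] 3.5 zmax 0.1
gauge 3626 mean [ 0.628 -0.182  0.043] rect [ 633.6 -189.5] [ 90.6 251.1] 3.5 zmax 0.11
cuv 288 mean [0.448 0.027 0.068] rect [448.5  26.4] [32.1 46. ] 19.9 zmax 0.076
jar 297 mean [0.435 0.128 0.064] rect [435.6 129.1] [43.9 41.8] 17.1 zmax 0.071
cup 205 mean [0.766 0.048 0.057] rect [763.1  48.1] [70.1 70.2] 25.7 zmax 0.065
bigplate 212 mean [0.708 0.272 0.11 ] rect [711.1 273.4] [74.1 12.4] 6.2 zmax 0.12
brecv 374 mean [ 0.638 -0.276  0.099] rect [ 639. -276.] [44.2 50. ] 0.4 zmax 0.11
```

View pics/rack.png

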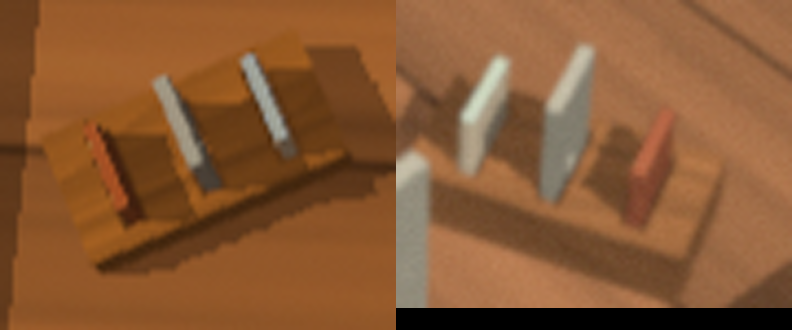

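The crop shows three slabs standing in the rack: terracotta (left in the top view), white (right), and the middle grey slab, whose hole is visible at about (570,160) in the scene half. The middle one is tallest, 50x8 mm with its top at about 95 mm, so it is the plate. The free-standing one (74x12 mm, 120 mm tall) is the look-alike. First I'll turn about half a turn, then go over the rack.

>>> {"name": "play_rows", "arguments": {
  "steps": [
    {"claw": 0,"dp": [0,0,0],"angular": [0,0,-7]},
    {"claw": 0,"dp": [0,0,0],"angular": [0,0,-7]},
    {"claw": 0,"dp": [0,0,0],"angular": [0,0,-7]},
    {"claw": 0,"dp": [0,0,0],"angular": [0,0,-7]},
    {"claw": 0,"dp": [0,0,0],"angular": [0,0,-7]},
    {"claw": 0,"dp": [0,0,0],"angular": [0,0,-7]},
    {"claw": 0,"dp": [0,0,0],"angular": [0,0,-7]},
    {"claw": 0,"dp": [0,0,0],"angular": [0,0,-7]}
  ]
}}

```text
clock: 0.77
tcp_pos: [0.2525, -0.5163, 0.2388]
orientation: [-0.001, 0.752, 0.659, 0.0]
wrist_force: [0.4, 0.5, -0.2]
finger_gap: 0.0856
```

>>> {"name": "play_rows", "arguments": {
  "steps": [
    {"claw": 0,"dp": [0,0,0],"angular": [0,0,-7]},
    {"claw": 0,"dp": [0,0,0],"angular": [0,0,-7]},
    {"claw": 0,"dp": [0,0,0],"angular": [0,0,-7]},
    {"claw": 0,"dp": [0,0,0],"angular": [0,0,-7]},
    {"claw": 0,"dp": [0,0,0],"angular": [0,0,-7]},
    {"claw": 0,"dp": [0,0,0],"angular": [0,0,-7]},
    {"claw": 0,"dp": [0,0,0],"angular": [0,0,-7]},
    {"claw": 0,"dp": [0,0,0],"angular": [0,0,-7]}
  ]
}}

```text
clock: 1.43
tcp_pos: [0.2525, -0.5163, 0.2388]
orientation: [-0.0, 0.355, 0.935, 0.0]
wrist_force: [-0.4, -0.2, -0.7]
finger_gap: 0.0851
```

>>> {"name": "play_rows", "arguments": {
  "steps": [
    {"claw": 0,"dp": [0,0,0],"angular": [0,0,-7]},
    {"claw": 0,"dp": [0,0,0],"angular": [0,0,-7]},
    {"claw": 0,"dp": [0,0,0],"angular": [0,0,-7]},
    {"claw": 0,"dp": [0,0,0],"angular": [0,0,-7]},
    {"claw": 0,"dp": [0,0,0],"angular": [0,0,-7]},
    {"claw": 0,"dp": [0,0,0],"angular": [0,0,-7]},
    {"claw": 0,"dp": [0,0,0],"angular": [0,0,-7]},
    {"claw": 0,"dp": [0,0,0],"angular": [0,0,-7]}
  ]
}}

```text
clock: 2.1
tcp_pos: [0.2525, -0.5163, 0.2388]
orientation: [-0.0, -0.125, 0.992, 0.001]
wrist_force: [-0.2, 0.3, -0.5]
finger_gap: 0.0854
```

>>> {"name": "play_rows", "arguments": {
  "steps": [
    {"claw": 0,"dp": [0,0,0],"angular": [0,0,-6.3]},
    {"claw": 0,"dp": [0,0,0],"angular": [0,0,-6.3]},
    {"claw": 0,"dp": [0,0,0],"angular": [0,0,0]},
    {"claw": 0,"dp": [0,0,0],"angular": [0,0,0]},
    {"claw": 0,"dp": [0,0,0],"angular": [0,0,0]},
    {"claw": 0,"dp": [0,0,0],"angular": [0,0,0]},
    {"claw": 0,"dp": [0,0,0],"angular": [0,0,0]},
    {"claw": 0,"dp": [0,0,0],"angular": [0,0,0]}
  ]
}}

```text
clock: 2.77
tcp_pos: [0.2526, -0.5166, 0.2393]
orientation: [0.0, -0.23, 0.973, -0.0]
wrist_force: [0.2, 0.0, -0.6]
finger_gap: 0.0854
```

>>> {"name": "play_rows", "arguments": {
  "steps": [
    {"claw": 180,"dp": [-0.0264,0.023,0],"angular": [0,0,0]},
    {"claw": 180,"dp": [-0.0264,0.023,0],"angular": [0,0,0]},
    {"claw": 180,"dp": [-0.0264,0.023,0],"angular": [0,0,0]},
    {"claw": 180,"dp": [-0.0264,0.023,0],"angular": [0,0,0]},
    {"claw": 180,"dp": [-0.0264,0.023,0],"angular": [0,0,0]},
    {"claw": 180,"dp": [-0.0264,0.023,0],"angular": [0,0,0]},
    {"claw": 180,"dp": [-0.0264,0.023,0],"angular": [0,0,0]},
    {"claw": 180,"dp": [-0.0264,0.023,0],"angular": [0,0,0]}
  ]
}}

```text
clock: 3.43
tcp_pos: [0.3591, -0.2559, 0.2395]
orientation: [0.0, -0.23, 0.973, -0.0]
wrist_force: [0.2, 0.4, 0.6]
finger_gap: 0.0252
```

>>> {"name": "play_rows", "arguments": {
  "steps": [
    {"claw": 180,"dp": [-0.0264,0.023,0],"angular": [0,0,0]},
    {"claw": 180,"dp": [-0.0264,0.023,0],"angular": [0,0,0]},
    {"claw": 180,"dp": [-0.0264,0.023,0],"angular": [0,0,0]},
    {"claw": 180,"dp": [-0.0264,0.023,0],"angular": [0,0,0]},
    {"claw": 180,"dp": [-0.0264,0.023,0],"angular": [0,0,0]},
    {"claw": 180,"dp": [-0.0264,0.023,0],"angular": [0,0,0]},
    {"claw": 180,"dp": [-0.0264,0.023,0],"angular": [0,0,0]},
    {"claw": 180,"dp": [-0.0264,0.023,0],"angular": [0,0,0]}
  ]
}}

```text
clock: 4.1
tcp_pos: [0.4654, 0.0036, 0.2396]
orientation: [0.0, -0.23, 0.973, -0.0]
wrist_force: [1.2, -1.2, 0.4]
finger_gap: 0.0254
```

>>> {"name": "play_rows", "arguments": {
  "steps": [
    {"claw": 180,"dp": [-0.0264,0.023,0],"angular": [0,0,0]},
    {"claw": 180,"dp": [-0.0264,0.023,0],"angular": [0,0,0]},
    {"claw": 180,"dp": [-0.0264,0.023,0],"angular": [0,0,0]},
    {"claw": 180,"dp": [-0.0264,0.023,0],"angular": [0,0,0]},
    {"claw": 180,"dp": [-0.0264,0.023,0],"angular": [0,0,0]},
    {"claw": 180,"dp": [-0.02,0.018,0],"angular": [0,0,0]},
    {"claw": 180,"dp": [0,0,0],"angular": [0,0,0]},
    {"claw": 180,"dp": [0,0,0],"angular": [0,0,0]}
  ]
}}

```text
clock: 4.77
tcp_pos: [0.5412, 0.1901, 0.2387]
orientation: [-0.0, -0.232, 0.973, -0.0]
wrist_force: [-0.5, -1.5, -0.4]
finger_gap: 0.0248
```

```bash
python3 - <<'E'
from h import *
a,d=look('wrist'); s=env.get_state(); print(s['tcp_pos'],s['joint_pos'],s['orientation'],s['finger_gap'])
cv2.imwrite('pics/w1.png',a[...,::-1])
P=cloud('wrist'); 
for n,lo,hi in(('top',.078,.11),('tiles',.055,.078)):
    m=((P[...,2]>lo)&(P[...,2]<hi)&(np.hypot(P[...,0]-.57,P[...,1]-.261)<.09)).astype(np.uint8)
    k,l,st,ce=cv2.connectedComponentsWithStats(m)
    for i in range(1,k):
        if st[i,4]<60: continue
        q=P[l==i]; r=cv2.minAreaRect((q[:,:2]*1000).astype(np.float32)); print(n,st[i],q.mean(0).round(4),np.round(r[0],1),np.round(r[1],1),r[2])
E
```

```text
[0.54085534 0.18913976 0.23889904] [ 1.96565904e-01  3.10155515e-01  4.08376278e-02  1.30240866e+00
 -4.54852642e-04 -2.69587528e-01] [-4.73102844e-04 -2.30972206e-01  9.72960211e-01 -2.10296914e-04] 0.02553578241156712
top [320 225  11  41 379] [0.5639 0.2558 0.0918] [566.9 258.2] [43.6  8.3] 26.74955940246582
tiles [280 218   7  44 307] [0.5881 0.2181 0.0689] [590.4 219.4] [49.9  7.1] 26.865388870239258
tiles [317 218  12  46 169] [0.5649 0.2541 0.0668] [571.1 256. ] [50.2  7.9] 17.417404174804688
tiles [354 218  13  44 432] [0.5488 0.2979 0.0668] [549.8 299.8] [49.9  8.7] 26.475364685058594
```

View pics/w1.png

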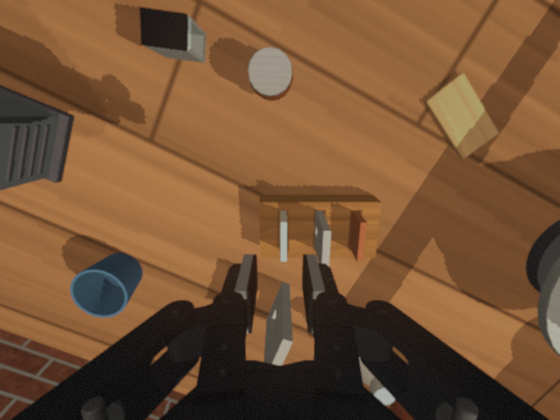

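The wrist view shows the rack at (320,230), the tall grey plate in the middle slot at (322,237), and open fingers at (245..312,290). I stopped two rows short. Shifting over the plate and descending.

>>> {"name": "play_rows", "arguments": {
  "steps": [
    {"claw": 180,"dp": [-0.0145,0.0127,0],"angular": [0,0,0]},
    {"claw": 180,"dp": [-0.0145,0.0127,0],"angular": [0,0,0]},
    {"claw": 180,"dp": [-0.0145,0.0127,0],"angular": [0,0,0]},
    {"claw": 180,"dp": [-0.0145,0.0127,0],"angular": [0,0,0]},
    {"claw": 180,"dp": [0,0,0.025],"angular": [0,0,0]},
    {"claw": 180,"dp": [0,0,0.025],"angular": [0,0,0]},
    {"claw": 180,"dp": [0,0,0.025],"angular": [0,0,0]},
    {"claw": 180,"dp": [0,0,0.025],"angular": [0,0,0]}
  ]
}}

```text
clock: 5.48
tcp_pos: [0.5701, 0.2587, 0.1387]
orientation: [0.0, -0.23, 0.973, -0.0]
wrist_force: [0.5, 0.0, 1.4]
finger_gap: 0.0251
```

```bash
python3 - <<'E'
from h import *
a,d=look('wrist'); s=env.get_state(); print(s['tcp_pos'],s['orientation'],s['finger_gap'])
cv2.imwrite('pics/w2.png',a[...,::-1])
P=cloud('wrist'); 
for n,lo,hi in(('top',.085,.105),('tiles',.05,.078)):
    m=((P[...,2]>lo)&(P[...,2]<hi)&(np.hypot(P[...,0]-.57,P[...,1]-.261)<.09)).astype(np.uint8)
    k,l,st,ce=cv2.connectedComponentsWithStats(m)
    for i in range(1,k):
        if st[i,4]<60: continue
        q=P[l==i]; r=cv2.minAreaRect((q[:,:2]*1000).astype(np.float32)); print(n,st[i],q.mean(0).round(4),np.round(r[0],1),np.round(r[1],1),r[2])
E
```

```text
[0.56724568 0.25777115 0.13298451] [-3.96021329e-03 -2.29493640e-01  9.73302006e-01 -4.36265840e-04] 0.02496039528277683
top [276 204  12  73 854] [0.5684 0.2592 0.0945] [570.3 260.3] [51.1  7.7] 26.37392807006836
tiles [215 191  18  68 957] [0.5875 0.2196 0.0663] [590.1 219.7] [49.6  8.3] 26.504657745361328
tiles [276 191  11  11 107] [0.548  0.2489 0.0654] [548.  248.8] [1.  7.8] 24.923616409301758
tiles [330 191  18  68 972] [0.5482 0.2978 0.0663] [549.9 299.9] [50.2  8.3] 26.61833381652832
```

View pics/w2.png

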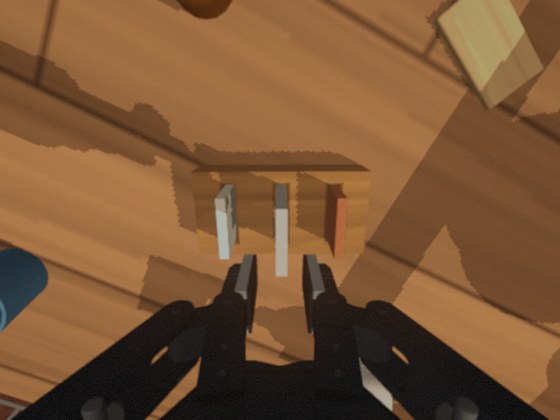

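The plate (column 282) sits centred between the fingers (columns 250 and 312), at (570,260) by wrist depth. Descend and grip.

>>> {"name": "play_rows", "arguments": {
  "force": 40,
  "steps": [
    {"claw": 180,"dp": [0,0,0.014],"angular": [0,0,0]},
    {"claw": 180,"dp": [0,0,0.014],"angular": [0,0,0]},
    {"claw": 180,"dp": [0,0,0.014],"angular": [0,0,0]},
    {"claw": 180,"dp": [0,0,0.014],"angular": [0,0,0]},
    {"claw": 180,"dp": [0,0,0.013],"angular": [0,0,0]},
    {"claw": 180,"dp": [0,0,0],"angular": [0,0,0]},
    {"claw": 180,"dp": [0,0,0],"angular": [0,0,0]},
    {"claw": 180,"dp": [0,0,0],"angular": [0,0,0]}
  ]
}}

```text
clock: 6.2
tcp_pos: [0.5709, 0.2598, 0.0717]
orientation: [0.001, -0.23, 0.973, -0.0]
wrist_force: [0.4, -0.1, 0.5]
finger_gap: 0.0252
```

>>> {"name": "play_rows", "arguments": {
  "force": 40,
  "steps": [
    {"claw": 255,"dp": [0,0,0],"angular": [0,0,0]},
    {"claw": 255,"dp": [0,0,0],"angular": [0,0,0]},
    {"claw": 255,"dp": [0,0,0],"angular": [0,0,0]},
    {"claw": 255,"dp": [0,0,0],"angular": [0,0,0]},
    {"claw": 255,"dp": [0,0,0],"angular": [0,0,0]},
    {"claw": 255,"dp": [0,0,0],"angular": [0,0,0]},
    {"claw": 255,"dp": [0,0,0],"angular": [0,0,0]},
    {"claw": 255,"dp": [0,0,0],"angular": [0,0,0]}
  ]
}}

```text
clock: 6.87
tcp_pos: [0.5712, 0.2604, 0.0718]
orientation: [0.001, -0.231, 0.973, -0.0]
wrist_force: [-0.7, -0.8, 6.2]
finger_gap: 0.0073
```

>>> {"name": "play_rows", "arguments": {
  "steps": [
    {"claw": 255,"dp": [0,0,-0.005],"angular": [0,0,0]},
    {"claw": 255,"dp": [0,0,-0.01],"angular": [0,0,0]},
    {"claw": 255,"dp": [0,0,-0.015],"angular": [0,0,0]},
    {"claw": 255,"dp": [0,0,-0.02],"angular": [0,0,0]},
    {"claw": 255,"dp": [0,0,-0.02],"angular": [0,0,0]},
    {"claw": 255,"dp": [0,0,-0.02],"angular": [0,0,0]},
    {"claw": 255,"dp": [0,0,-0.02],"angular": [0,0,0]},
    {"claw": 255,"dp": [0,0,-0.02],"angular": [0,0,0]}
  ]
}}

```text
clock: 7.53
tcp_pos: [0.5698, 0.2603, 0.2019]
orientation: [-0.0, -0.231, 0.973, -0.0]
wrist_force: [-0.3, 0.3, -0.9]
finger_gap: 0.0072
```

>>> {"name": "play_rows", "arguments": {
  "steps": [
    {"claw": 255,"dp": [0,0,0],"angular": [0,0,2.9]},
    {"claw": 255,"dp": [0,0,0],"angular": [0,0,2.9]},
    {"claw": 255,"dp": [0,0,0],"angular": [0,0,2.9]},
    {"claw": 255,"dp": [0,0,0],"angular": [0,0,2.9]},
    {"claw": 255,"dp": [0,0,0],"angular": [0,0,2.9]},
    {"claw": 255,"dp": [0,0,0],"angular": [0,0,2.9]},
    {"claw": 255,"dp": [0,0,0],"angular": [0,0,2.9]},
    {"claw": 255,"dp": [0,0,0],"angular": [0,0,2.9]}
  ]
}}

```text
clock: 8.2
tcp_pos: [0.5699, 0.2603, 0.2008]
orientation: [-0.0, -0.029, 1.0, -0.0]
wrist_force: [0.2, -0.2, -0.6]
finger_gap: 0.0072
```

>>> {"name": "play_rows", "arguments": {
  "steps": [
    {"claw": 255,"dp": [-0.0022,-0.0227,0],"angular": [0,0,0]},
    {"claw": 255,"dp": [-0.0022,-0.0227,0],"angular": [0,0,0]},
    {"claw": 255,"dp": [-0.0022,-0.0227,0],"angular": [0,0,0]},
    {"claw": 255,"dp": [-0.0022,-0.0227,0],"angular": [0,0,0]},
    {"claw": 255,"dp": [-0.0022,-0.0227,0],"angular": [0,0,0]},
    {"claw": 255,"dp": [-0.0022,-0.0227,0],"angular": [0,0,0]},
    {"claw": 255,"dp": [-0.0022,-0.0227,0],"angular": [0,0,0]},
    {"claw": 255,"dp": [-0.0022,-0.0227,0],"angular": [0,0,0]}
  ]
}}

```text
clock: 8.87
tcp_pos: [0.5986, 0.0791, 0.2009]
orientation: [0.0, -0.03, 1.0, -0.0]
wrist_force: [-0.3, -0.5, -1.0]
finger_gap: 0.0077
```

>>> {"name": "play_rows", "arguments": {
  "steps": [
    {"claw": 255,"dp": [-0.0022,-0.0227,0],"angular": [0,0,0]},
    {"claw": 255,"dp": [-0.0022,-0.0227,0],"angular": [0,0,0]},
    {"claw": 255,"dp": [-0.0022,-0.0227,0],"angular": [0,0,0]},
    {"claw": 255,"dp": [-0.0022,-0.0227,0],"angular": [0,0,0]},
    {"claw": 255,"dp": [-0.0022,-0.0227,0],"angular": [0,0,0]},
    {"claw": 255,"dp": [-0.0022,-0.0227,0],"angular": [0,0,0]},
    {"claw": 255,"dp": [0,0,0],"angular": [0,0,0]},
    {"claw": 255,"dp": [0,0,0],"angular": [0,0,0]}
  ]
}}

```text
clock: 9.53
tcp_pos: [0.62, -0.0561, 0.2006]
orientation: [-0.0, -0.029, 1.0, 0.0]
wrist_force: [-0.0, 0.5, -1.1]
finger_gap: 0.0075
```

```bash
python3 - <<'E'
from h import *
a,d=look('wrist'); s=env.get_state(); print(s['tcp_pos'],s['orientation'],s['finger_gap'])
cv2.imwrite('pics/w3.png',a[...,::-1])
P=cloud('wrist')
def comp(n,m):
    k,l,st,ce=cv2.connectedComponentsWithStats(m.astype(np.uint8))
    for i in range(1,k):
        if st[i,4]<60: continue
        q=P[l==i]; r=cv2.minAreaRect((q[:,:2]*1000).astype(np.float32)); print(n,st[i],q.mean(0).round(4),np.round(r[0],1),np.round(r[1],1),round(r[2],2))
near=np.hypot(P[...,0]-.629,P[...,1]+.1)<.08
comp('lamp',near&(P[...,2]>.088)&(P[...,2]<.101))
comp('slot',near&(P[...,2]>.045)&(P[...,2]<.086)&(np.hypot(P[...,0]-.629,P[...,1]+.1)<.032))
comp('plate/fingers',near&(P[...,2]>.11)&(P[...,2]<.22))
E
```

```text
[ 0.61983003 -0.05513809  0.20050756] [-2.11263959e-04 -2.97520907e-02  9.99557252e-01  2.62577135e-04] 0.00740557591249558
lamp [ 196  173   63   88 4334] [ 0.6265 -0.102   0.0944] [ 629.3 -103.4] [80.9 54. ] 3.52
slot [257 186   7  51 233] [ 0.6268 -0.0751  0.0706] [627.4 -75.1] [42.   3.1] 3.5
slot [222 188  15  57 614] [ 0.6361 -0.1051  0.0661] [ 631.  -105.1] [54.5  9.8] 9.57
plate/fingers [271 201  18  51 748] [ 0.5945 -0.0581  0.1905] [594.8 -58. ] [1.8 8. ] 2.33
plate/fingers [242 254  29  34 588] [ 0.6109 -0.0678  0.2099] [611.  -67.9] [ 4.  13.4] 33.04
plate/fingers [289 254  29  33 582] [ 0.6097 -0.0465  0.2097] [609.9 -46.4] [13.5  3.9] 63.04
```

View pics/w3.png

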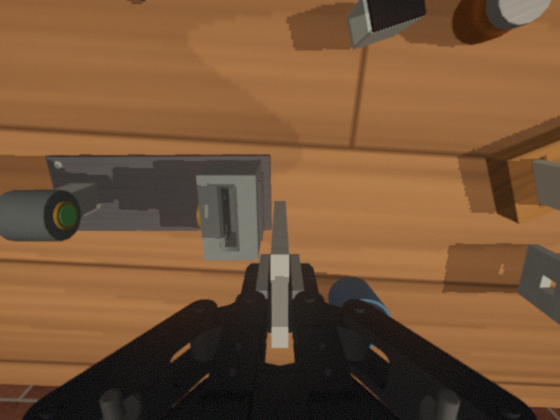

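The wrist view shows the lamp head at (232,215) with its slot at (227,217), and the held plate at (280,230..340). Now I measure the slot mouth and plate in the same view.

```bash
python3 - <<'E'
from h import *
yaw=np.radians(3.5); Rg=np.array([[np.cos(yaw),np.sin(yaw)],[-np.sin(yaw),np.cos(yaw)]])
for cam in('wrist','top'):
    P=cloud(cam); Z=P[...,2]
    near=np.hypot(P[...,0]-.629,P[...,1]+.1)<.07
    m=(near&(Z>.0925)&(Z<.0985)).astype(np.uint8)
    m=cv2.morphologyEx(m,cv2.MORPH_OPEN,np.ones((2,2)))
    cs,h=cv2.findContours(m,cv2.RETR_CCOMP,cv2.CHAIN_APPROX_NONE)
    for c,hh in zip(cs,h[0]):
        if len(c)<25: continue
        q=plane(cam,c.reshape(-1,2),.095)[:,:2]
        r=cv2.minAreaRect((q*1000).astype(np.float32)); g=q@Rg.T
        print(cam,'hole' if hh[3]>=0 else 'outer',len(c),np.round(r[0],1),np.round(r[1],1),round(r[2],1),'gauge-axes pct y',np.percentile(g[:,1],[5,95]).round(4),'x',np.percentile(g[:,0],[5,95]).round(4))
P=cloud('wrist'); m=(np.hypot(P[...,0]-.62,P[...,1]+.055)<.05)&(P[...,2]>.13)&(P[...,2]<.22)
# plate in wrist: near edge points per height
for lo in (.145,.155,.165,.175,.185,.195,.205,.215):
    q=P[m&(P[...,2]>lo)&(P[...,2]<lo+.01)&(P[...,0]<.6)]
    if len(q): print(lo,len(q),np.median(q,0).round(4),np.percentile(q[:,1],[3,97]).round(4))
E
```

```text
wrist outer 285 [ 629.9 -101.8] [80.2 52.7] 3.6 gauge-axes pct y [-0.1639 -0.1139] x [0.5825 0.6626]
wrist hole 154 [ 629.6 -100.5] [60.3 16.3] 2.3 gauge-axes pct y [-0.146  -0.1309] x [0.5929 0.6513]
top outer 36 [606.3 -87.2] [21.9 14.4] 14.2 gauge-axes pct y [-0.1288 -0.1168] x [0.5899 0.6099]
top outer 56 [ 634.7 -116.1] [35.4 16.8] 5.0 gauge-axes pct y [-0.1625 -0.1475] x [0.611  0.6441]
top outer 28 [648.7 -86.9] [18.4 12.9] 10.3 gauge-axes pct y [-0.1321 -0.1199] x [0.6328 0.6509]
0.145 51 [ 0.5943 -0.0577  0.1503] [-0.0617 -0.0544]
0.155 59 [ 0.5944 -0.0584  0.1602] [-0.0616 -0.0546]
0.165 73 [ 0.5944 -0.0578  0.1702] [-0.0618 -0.0542]
0.175 85 [ 0.5944 -0.0583  0.18  ] [-0.0618 -0.0544]
0.185 103 [ 0.5944 -0.0578  0.1906] [-0.0616 -0.0545]
0.195 123 [ 0.5945 -0.0583  0.2   ] [-0.0618 -0.0543]
0.205 148 [ 0.5945 -0.0581  0.2102] [-0.0618 -0.0543]
0.215 97 [ 0.5945 -0.0583  0.2177] [-0.0618 -0.0543]
```

>>> {"name": "play_rows", "arguments": {
  "steps": [
    {"claw": 255,"dp": [-0.0018,-0.011,0],"angular": [0,0,0]},
    {"claw": 255,"dp": [-0.0018,-0.011,0],"angular": [0,0,0]},
    {"claw": 255,"dp": [-0.0018,-0.011,0],"angular": [0,0,0]},
    {"claw": 255,"dp": [-0.002,-0.0113,0],"angular": [0,0,0]},
    {"claw": 255,"dp": [0,0,0.014],"angular": [0,0,0]},
    {"claw": 255,"dp": [0,0,0.014],"angular": [0,0,0]},
    {"claw": 255,"dp": [0,0,0.014],"angular": [0,0,0]},
    {"claw": 255,"dp": [0,0,0],"angular": [0,0,0]}
  ]
}}

```text
clock: 10.25
tcp_pos: [0.6286, -0.0993, 0.1551]
orientation: [-0.002, -0.03, 1.0, 0.001]
wrist_force: [-0.3, 0.2, -0.7]
finger_gap: 0.0075
```

>>> {"name": "play_rows", "arguments": {
  "steps": [
    {"claw": 255,"dp": [0,0,0],"angular": [0,0,0]},
    {"claw": 255,"dp": [0,0,0],"angular": [0,0,0]},
    {"claw": 255,"dp": [0,0,0],"angular": [0,0,0]},
    {"claw": 255,"dp": [0,0,0],"angular": [0,0,0]},
    {"claw": 255,"dp": [0,0,0],"angular": [0,0,0]},
    {"claw": 255,"dp": [0,0,0],"angular": [0,0,0]},
    {"claw": 255,"dp": [0,0,0],"angular": [0,0,0]},
    {"claw": 255,"dp": [0,0,0],"angular": [0,0,0]}
  ]
}}

```text
clock: 10.92
tcp_pos: [0.6302, -0.0988, 0.1585]
orientation: [0.0, -0.03, 1.0, -0.0]
wrist_force: [0.7, -0.9, -0.9]
finger_gap: 0.0073
```

```bash
python3 - <<'E'
from h import *
a,d=look('wrist'); s=env.get_state(); print(s['tcp_pos'],s['orientation'])
c=cv2.resize(a[110:290,190:370],None,fx=3,fy=3,interpolation=2); cv2.imwrite('pics/w4.png',c[...,::-1])
yaw=np.radians(3.5); Rg=np.array([[np.cos(yaw),np.sin(yaw)],[-np.sin(yaw),np.cos(yaw)]])
P=cloud('wrist'); Z=P[...,2]; G=P[...,:2]@Rg.T
near=np.hypot(P[...,0]-.629,P[...,1]+.1)<.07
m=near&(Z>.0925)&(Z<.0975); g=G[m]; print('lamp',np.percentile(g,[1,99],axis=0).round(4))
# slot edges on strips of gauge x near robot side
for x0 in np.arange(.590,.606,.003):
    q=np.sort(g[(g[:,0]>x0)&(g[:,0]<x0+.003),1]); 
    if len(q)>5:
        i=np.argmax(np.diff(q)); print(x0.round(3),'gap',q[i].round(4),q[i+1].round(4),'ends',q[0].round(4),q[-1].round(4))
p=near&(Z>.10)&(Z<.17); q=G[p]; print('plate',len(q),np.percentile(q,[2,50,98],axis=0).round(4))
E
```

```text
[ 0.63018312 -0.09881076  0.15839557] [ 6.63771224e-05 -3.02197363e-02  9.99543274e-01 -8.12765572e-05]
lamp [[ 0.5819 -0.1653]
 [ 0.6483 -0.1151]]
0.59 gap -0.1633 -0.1625 ends -0.1647 -0.1153
0.593 gap -0.1458 -0.1336 ends -0.1643 -0.1152
0.596 gap -0.1465 -0.1336 ends -0.1643 -0.1151
0.599 gap -0.1458 -0.1329 ends -0.1645 -0.1149
0.602 gap -0.1459 -0.1329 ends -0.1647 -0.1149
0.605 gap -0.1459 -0.1329 ends -0.1647 -0.1147
plate 1275 [[ 0.597  -0.1535]
 [ 0.6109 -0.1373]
 [ 0.6157 -0.1216]]
```

View pics/w4.png

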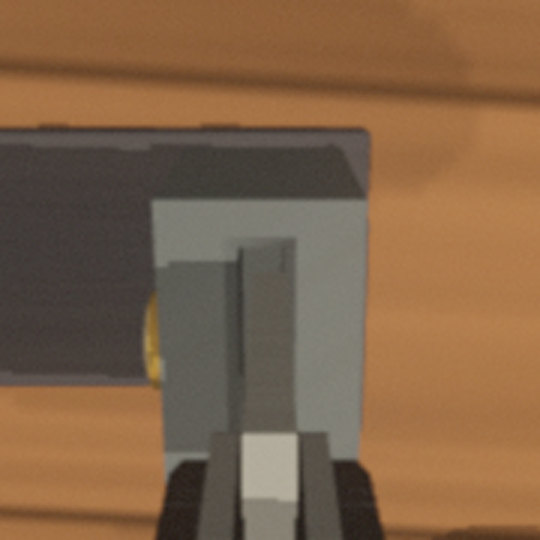

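The crop shows the slot mouth spanning columns 228..297 (mid 262) and the plate's lower end at 248..292 (mid 270), so the plate is about 1.8 mm too far to +y. Depth says the same: plate -137.5 against slot -139.5. Correct and descend gently.

>>> {"name": "play_rows", "arguments": {
  "steps": [
    {"claw": 255,"dp": [0,-0.0009,0],"angular": [0,0,0]},
    {"claw": 255,"dp": [0,-0.0009,0],"angular": [0,0,0]},
    {"claw": 255,"dp": [0,0,0.003],"angular": [0,0,0]},
    {"claw": 255,"dp": [0,0,0.003],"angular": [0,0,0]},
    {"claw": 255,"dp": [0,0,0.003],"angular": [0,0,0]},
    {"claw": 255,"dp": [0,0,0.003],"angular": [0,0,0]},
    {"claw": 255,"dp": [0,0,0.003],"angular": [0,0,0]},
    {"claw": 255,"dp": [0,0,0],"angular": [0,0,0]}
  ]
}}

```text
clock: 11.63
tcp_pos: [0.6298, -0.1005, 0.1423]
orientation: [-0.001, -0.03, 1.0, 0.0]
wrist_force: [-0.3, -0.2, 0.1]
finger_gap: 0.0074
```

>>> {"name": "play_rows", "arguments": {
  "steps": [
    {"claw": 255,"dp": [0,0,0.004],"angular": [0,0,0]},
    {"claw": 255,"dp": [0,0,0.004],"angular": [0,0,0]},
    {"claw": 255,"dp": [0,0,0.004],"angular": [0,0,0]},
    {"claw": 255,"dp": [0,0,0.004],"angular": [0,0,0]},
    {"claw": 255,"dp": [0,0,0.004],"angular": [0,0,0]},
    {"claw": 255,"dp": [0,0,0.004],"angular": [0,0,0]},
    {"claw": 255,"dp": [0,0,0.002],"angular": [0,0,0]},
    {"claw": 255,"dp": [0,0,0],"angular": [0,0,0]}
  ]
}}

```text
clock: 12.3
tcp_pos: [0.6299, -0.1005, 0.1165]
orientation: [-0.001, -0.03, 1.0, 0.0]
wrist_force: [0.6, -1.0, 0.5]
finger_gap: 0.0074
```

>>> {"name": "play_rows", "arguments": {
  "steps": [
    {"claw": 255,"dp": [0,0,0.001],"angular": [0,0,0]},
    {"claw": 255,"dp": [0,0,0.001],"angular": [0,0,0]},
    {"claw": 255,"dp": [0,0,0.001],"angular": [0,0,0]},
    {"claw": 255,"dp": [0,0,0.001],"angular": [0,0,0]},
    {"claw": 255,"dp": [0,0,0],"angular": [0,0,0]},
    {"claw": 255,"dp": [0,0,0],"angular": [0,0,0]},
    {"claw": 255,"dp": [0,0,0],"angular": [0,0,0]},
    {"claw": 255,"dp": [0,0,0],"angular": [0,0,0]}
  ]
}}

```text
clock: 12.97
tcp_pos: [0.6303, -0.1007, 0.1134]
orientation: [0.0, -0.03, 1.0, -0.0]
wrist_force: [0.1, 0.7, -0.6]
finger_gap: 0.0073
```

>>> {"name": "play_rows", "arguments": {
  "steps": [
    {"claw": 255,"dp": [0,0,0.0008],"angular": [0,0,0]},
    {"claw": 255,"dp": [0,0,0.0008],"angular": [0,0,0]},
    {"claw": 255,"dp": [0,0,0],"angular": [0,0,0]},
    {"claw": 255,"dp": [0,0,0],"angular": [0,0,0]},
    {"claw": 255,"dp": [0,0,0],"angular": [0,0,0]},
    {"claw": 255,"dp": [0,0,0],"angular": [0,0,0]},
    {"claw": 255,"dp": [0,0,0],"angular": [0,0,0]},
    {"claw": 255,"dp": [0,0,0],"angular": [0,0,0]}
  ]
}}

```text
clock: 13.63
tcp_pos: [0.6304, -0.1007, 0.1119]
orientation: [0.0, -0.03, 1.0, -0.0]
wrist_force: [0.0, -1.0, 1.9]
finger_gap: 0.0074
```

>>> {"name": "play_rows", "arguments": {
  "steps": [
    {"claw": 255,"dp": [0,0,0.0005],"angular": [0,0,0]},
    {"claw": 255,"dp": [0,0,0],"angular": [0,0,0]},
    {"claw": 170,"dp": [0,0,0],"angular": [0,0,0]},
    {"claw": 170,"dp": [0,0,0],"angular": [0,0,0]},
    {"claw": 170,"dp": [0,0,0],"angular": [0,0,0]},
    {"claw": 170,"dp": [0,0,0],"angular": [0,0,0]},
    {"claw": 170,"dp": [0,0,0],"angular": [0,0,0]},
    {"claw": 170,"dp": [0,0,0],"angular": [0,0,0]}
  ]
}}

```text
clock: 14.3
tcp_pos: [0.6302, -0.1006, 0.111]
orientation: [-0.0, -0.03, 1.0, 0.0]
wrist_force: [-0.4, -0.2, 0.0]
finger_gap: 0.0286
```

>>> {"name": "play_rows", "arguments": {
  "steps": [
    {"claw": 170,"dp": [0,0,-0.006],"angular": [0,0,0]},
    {"claw": 170,"dp": [0,0,-0.01],"angular": [0,0,0]},
    {"claw": 170,"dp": [0,0,-0.012],"angular": [0,0,0]},
    {"claw": 170,"dp": [0,0,-0.016],"angular": [0,0,0]},
    {"claw": 170,"dp": [0,0,-0.02],"angular": [0,0,0]},
    {"claw": 170,"dp": [0,0,-0.02],"angular": [0,0,0]},
    {"claw": 170,"dp": [0,0,-0.02],"angular": [0,0,0]},
    {"claw": 170,"dp": [0,0,-0.016],"angular": [0,0,0]}
  ]
}}

```text
clock: 14.97
tcp_pos: [0.6308, -0.1008, 0.2343]
orientation: [0.001, -0.03, 1.0, -0.0]
wrist_force: [0.6, 0.6, 0.9]
finger_gap: 0.0286
```

```bash
python3 - <<'E'
from h import *
look('top');look('wrist');s=env.get_state();print(s['tcp_pos'],s['orientation'],s['joint_pos'])
for cam in('top','wrist'):
    P=cloud(cam)
    def comp(n,c,r0,lo,hi):
        m=((np.hypot(P[...,0]-c[0],P[...,1]-c[1])<r0)&(P[...,2]>lo)&(P[...,2]<hi)).astype(np.uint8)
        k,l,st,ce=cv2.connectedComponentsWithStats(m)
        for i in range(1,k):
            if st[i,4]<25: continue
            q=P[l==i]; r=cv2.minAreaRect((q[:,:2]*1000).astype(np.float32)); print(cam,n,st[i,4],q.mean(0).round(4),np.round(r[0],1),np.round(r[1],1),round(r[2],1),'z99',np.percentile(q[:,2],95).round(4))
    comp('plate',(.629,-.1),.04,.125,.16)
    comp('cuv',(.448,.027),.05,.062,.09)
E
```

```text
[ 0.63206958 -0.10114492  0.23592368] [ 0.00348466 -0.03018395  0.9995376  -0.00117223] [-2.83947405e-01  4.38325824e-01  2.20837428e-01  1.34595523e+00
 -7.62438758e-05 -3.44325162e-01]
top cuv 263 [0.4484 0.028  0.0687] [448.5  26.7] [32.4 45. ] 19.1 z99 0.0727
wrist plate 556 [ 0.6274 -0.1014  0.1345] [ 629.5 -101.2] [50.3  8. ] 3.3 z99 0.1358
wrist cuv 1239 [0.457  0.0219 0.0688] [452.5  24.6] [24.7 45.8] 20.0 z99 0.0708
```

The plate top is at z = 134.5..135.8 mm, centre (629.5,-101), yaw 3.3°, so it is home and released. Next: turn and travel to the cuvette.

>>> {"name": "play_rows", "arguments": {
  "steps": [
    {"claw": 75,"dp": [0,0,0],"angular": [0,0,6.7]},
    {"claw": 75,"dp": [0,0,0],"angular": [0,0,6.7]},
    {"claw": 75,"dp": [0,0,0],"angular": [0,0,6.7]},
    {"claw": 75,"dp": [0,0,0],"angular": [0,0,6.7]},
    {"claw": 75,"dp": [0,0,0],"angular": [0,0,6.7]},
    {"claw": 75,"dp": [0,0,0],"angular": [0,0,6.7]},
    {"claw": 75,"dp": [0,0,0],"angular": [0,0,6.7]},
    {"claw": 75,"dp": [0,0,0],"angular": [0,0,6.7]}
  ]
}}

```text
clock: 15.73
tcp_pos: [0.63, -0.1006, 0.2307]
orientation: [-0.0, 0.426, 0.905, -0.0]
wrist_force: [0.0, 0.4, 0.3]
finger_gap: 0.0602
```

>>> {"name": "play_rows", "arguments": {
  "steps": [
    {"claw": 75,"dp": [0,0,0],"angular": [0,0,6.7]},
    {"claw": 75,"dp": [0,0,0],"angular": [0,0,6.7]},
    {"claw": 75,"dp": [0,0,0],"angular": [0,0,6.7]},
    {"claw": 75,"dp": [0.0227,-0.0161,0],"angular": [0,0,0]},
    {"claw": 75,"dp": [0.0227,-0.0161,0],"angular": [0,0,0]},
    {"claw": 75,"dp": [0.0227,-0.0161,0],"angular": [0,0,0]},
    {"claw": 75,"dp": [0.0227,-0.0161,0],"angular": [0,0,0]},
    {"claw": 75,"dp": [0.0227,-0.0161,0],"angular": [0,0,0]}
  ]
}}

```text
clock: 16.4
tcp_pos: [0.5146, -0.0204, 0.2306]
orientation: [-0.0, 0.575, 0.818, -0.0]
wrist_force: [-0.6, 0.6, -0.4]
finger_gap: 0.0599
```

>>> {"name": "play_rows", "arguments": {
  "steps": [
    {"claw": 75,"dp": [0.0227,-0.0161,0],"angular": [0,0,0]},
    {"claw": 75,"dp": [0.0227,-0.0161,0],"angular": [0,0,0]},
    {"claw": 75,"dp": [0.0227,-0.0161,0],"angular": [0,0,0]},
    {"claw": 75,"dp": [0,0,0.02],"angular": [0,0,0]},
    {"claw": 75,"dp": [0,0,0.02],"angular": [0,0,0]},
    {"claw": 75,"dp": [0,0,0.02],"angular": [0,0,0]},
    {"claw": 75,"dp": [0,0,0],"angular": [0,0,0]},
    {"claw": 75,"dp": [0,0,0],"angular": [0,0,0]}
  ]
}}

```text
clock: 17.07
tcp_pos: [0.4465, 0.0269, 0.1705]
orientation: [-0.001, 0.575, 0.818, -0.001]
wrist_force: [-0.4, 0.4, -0.5]
finger_gap: 0.0601
```

```bash
python3 - <<'E'
from h import *
a,d=look('wrist');s=env.get_state();print(s['tcp_pos'],s['orientation'],s['joint_pos'],s['finger_gap'])
cv2.imwrite('pics/w5.png',a[...,::-1])
P=cloud('wrist')
m=((np.hypot(P[...,0]-.448,P[...,1]-.027)<.05)&(P[...,2]>.066)&(P[...,2]<.09)).astype(np.uint8)
k,l,st,ce=cv2.connectedComponentsWithStats(m)
for i in range(1,k):
    if st[i,4]<25: continue
    q=P[l==i]; r=cv2.minAreaRect((q[:,:2]*1000).astype(np.float32)); print(st[i,4],q.mean(0).round(4),np.round(r[0],1),np.round(r[1],1),round(r[2],1))
E
```

```text
[0.44751775 0.0267116  0.17151694] [-1.90066506e-04  5.75318214e-01  8.17929636e-01 -1.63840994e-04] [-1.19717576e-01  1.04758323e-01 -3.87764351e-01  1.07876363e+00
 -1.08619766e-04  1.10626878e+00] 0.05991643119136604
1577 [0.4495 0.026  0.0697] [449.8  25.1] [29.9 41.5] 20.2
```

View pics/w5.png

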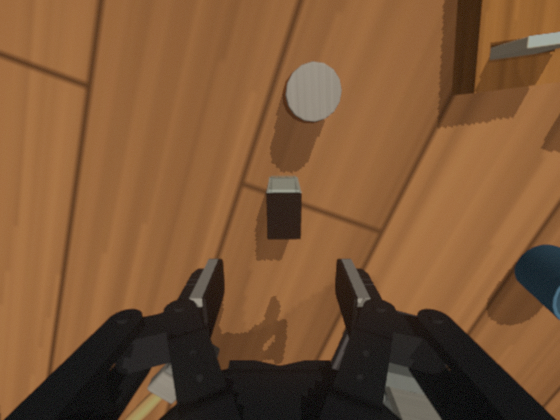

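The view shows the cuvette cap at (284,215), centred between fingers (215/345, mid 281), window side toward the image top and fingers facing the broad faces. Descend and grip.

>>> {"name": "play_rows", "arguments": {
  "force": 30,
  "steps": [
    {"claw": 75,"dp": [-0.0018,0.0015,0.01],"angular": [0,0,0]},
    {"claw": 75,"dp": [0,0,0.02],"angular": [0,0,0]},
    {"claw": 75,"dp": [0,0,0.02],"angular": [0,0,0]},
    {"claw": 75,"dp": [0,0,0.02],"angular": [0,0,0]},
    {"claw": 75,"dp": [0,0,0.02],"angular": [0,0,0]},
    {"claw": 75,"dp": [0,0,0.02],"angular": [0,0,0]},
    {"claw": 75,"dp": [0,0,0.015],"angular": [0,0,0]},
    {"claw": 75,"dp": [0,0,0.01],"angular": [0,0,0]}
  ]
}}

```text
clock: 17.78
tcp_pos: [0.4498, 0.0253, 0.035]
orientation: [-0.0, 0.575, 0.818, -0.0]
wrist_force: [0.3, 0.1, 0.9]
finger_gap: 0.0607
```

>>> {"name": "play_rows", "arguments": {
  "force": 30,
  "steps": [
    {"claw": 90,"dp": [0,0,0],"angular": [0,0,0]},
    {"claw": 110,"dp": [0,0,0],"angular": [0,0,0]},
    {"claw": 130,"dp": [0,0,0],"angular": [0,0,0]},
    {"claw": 145,"dp": [0,0,0],"angular": [0,0,0]},
    {"claw": 160,"dp": [0,0,0],"angular": [0,0,0]},
    {"claw": 175,"dp": [0,0,0],"angular": [0,0,0]},
    {"claw": 200,"dp": [0,0,0],"angular": [0,0,0]},
    {"claw": 255,"dp": [0,0,0],"angular": [0,0,0]}
  ]
}}

```text
clock: 18.45
tcp_pos: [0.4506, 0.0254, 0.0371]
orientation: [0.001, 0.575, 0.818, 0.0]
wrist_force: [0.2, 0.5, 6.3]
finger_gap: 0.0298
```

>>> {"name": "play_rows", "arguments": {
  "steps": [
    {"claw": 255,"dp": [0,0,0],"angular": [0,0,0]},
    {"claw": 255,"dp": [0,0,0],"angular": [0,0,0]},
    {"claw": 255,"dp": [0,0,0],"angular": [0,0,0]},
    {"claw": 255,"dp": [0,0,0],"angular": [0,0,0]},
    {"claw": 255,"dp": [0,0,0],"angular": [0,0,0]},
    {"claw": 255,"dp": [0,0,0],"angular": [0,0,0]},
    {"claw": 255,"dp": [0,0,0],"angular": [0,0,0]},
    {"claw": 255,"dp": [0,0,0],"angular": [0,0,0]}
  ]
}}

```text
clock: 19.12
tcp_pos: [0.4507, 0.0254, 0.0371]
orientation: [0.001, 0.575, 0.818, 0.0]
wrist_force: [0.5, -0.3, 6.6]
finger_gap: 0.03
```

>>> {"name": "play_rows", "arguments": {
  "force": 40,
  "steps": [
    {"claw": 255,"dp": [0,0,0],"angular": [0,0,0]},
    {"claw": 255,"dp": [0,0,-0.01],"angular": [0,0,0]},
    {"claw": 255,"dp": [0,0,-0.025],"angular": [0,0,0]},
    {"claw": 255,"dp": [0,0,-0.03],"angular": [0,0,0]},
    {"claw": 255,"dp": [0,0,-0.03],"angular": [0,0,0]},
    {"claw": 255,"dp": [0,0,-0.03],"angular": [0,0,0]},
    {"claw": 255,"dp": [0,0,-0.025],"angular": [0,0,0]},
    {"claw": 255,"dp": [0,0,-0.015],"angular": [0,0,0]}
  ]
}}

```text
clock: 19.78
tcp_pos: [0.4505, 0.0255, 0.2041]
orientation: [0.002, 0.575, 0.818, 0.001]
wrist_force: [0.2, -0.4, -1.2]
finger_gap: 0.0293
```

>>> {"name": "play_rows", "arguments": {
  "steps": [
    {"claw": 255,"dp": [0,0,0],"angular": [0,0,2.04]},
    {"claw": 255,"dp": [0,0,0],"angular": [0,0,2.04]},
    {"claw": 255,"dp": [0,0,0],"angular": [0,0,2.04]},
    {"claw": 255,"dp": [0,0,0],"angular": [0,0,2.04]},
    {"claw": 255,"dp": [0,0,0],"angular": [0,0,2.04]},
    {"claw": 255,"dp": [0,0,0],"angular": [0,0,2.04]},
    {"claw": 255,"dp": [0,0,0],"angular": [0,0,2.04]},
    {"claw": 255,"dp": [0,0,0],"angular": [0,0,2.04]}
  ]
}}

```text
clock: 20.45
tcp_pos: [0.4492, 0.0256, 0.2009]
orientation: [-0.0, 0.686, 0.727, -0.0]
wrist_force: [0.1, 0.9, -1.5]
finger_gap: 0.0297
```

>>> {"name": "play_rows", "arguments": {
  "steps": [
    {"claw": 255,"dp": [-0.0141,0.0107,0],"angular": [0,0,0]},
    {"claw": 255,"dp": [-0.0141,0.0107,0],"angular": [0,0,0]},
    {"claw": 255,"dp": [-0.0141,0.0107,0],"angular": [0,0,0]},
    {"claw": 255,"dp": [-0.0141,0.0107,0],"angular": [0,0,0]},
    {"claw": 255,"dp": [-0.0141,0.0107,0],"angular": [0,0,0]},
    {"claw": 255,"dp": [-0.0141,0.0107,0],"angular": [0,0,0]},
    {"claw": 255,"dp": [-0.0141,0.0107,0],"angular": [0,0,0]},
    {"claw": 255,"dp": [-0.0141,0.0107,0],"angular": [0,0,0]}
  ]
}}

```text
clock: 21.12
tcp_pos: [0.542, -0.0825, 0.2007]
orientation: [-0.0, 0.686, 0.728, -0.0]
wrist_force: [0.4, -1.0, -0.9]
finger_gap: 0.0298
```

>>> {"name": "play_rows", "arguments": {
  "steps": [
    {"claw": 255,"dp": [-0.0141,0.0107,0],"angular": [0,0,0]},
    {"claw": 255,"dp": [-0.0141,0.0107,0],"angular": [0,0,0]},
    {"claw": 255,"dp": [-0.0141,0.0107,0],"angular": [0,0,0]},
    {"claw": 255,"dp": [-0.0141,0.0107,0],"angular": [0,0,0]},
    {"claw": 255,"dp": [-0.0141,0.0107,0],"angular": [0,0,0]},
    {"claw": 255,"dp": [-0.0141,0.0107,0],"angular": [0,0,0]},
    {"claw": 255,"dp": [-0.0141,0.0107,0],"angular": [0,0,0]},
    {"claw": 255,"dp": [-0.0141,0.0107,0],"angular": [0,0,0]}
  ]
}}

```text
clock: 21.78
tcp_pos: [0.6342, -0.1899, 0.2005]
orientation: [-0.001, 0.686, 0.728, -0.0]
wrist_force: [-0.3, 0.5, -1.6]
finger_gap: 0.0299
```

>>> {"name": "play_rows", "arguments": {
  "steps": [
    {"claw": 255,"dp": [0,0,0],"angular": [0,0,0]},
    {"claw": 255,"dp": [0,0,0],"angular": [0,0,0]},
    {"claw": 255,"dp": [0,0,0],"angular": [0,0,0]},
    {"claw": 255,"dp": [0,0,0],"angular": [0,0,0]},
    {"claw": 255,"dp": [0,0,0],"angular": [0,0,0]},
    {"claw": 255,"dp": [0,0,0],"angular": [0,0,0]},
    {"claw": 255,"dp": [0,0,0],"angular": [0,0,0]},
    {"claw": 255,"dp": [0,0,0],"angular": [0,0,0]}
  ]
}}

```text
clock: 22.45
tcp_pos: [0.634, -0.1891, 0.2015]
orientation: [0.0, 0.685, 0.728, 0.0]
wrist_force: [-0.1, 0.7, -1.4]
finger_gap: 0.0298
```

>>> {"name": "play_rows", "arguments": {
  "steps": [
    {"claw": 255,"dp": [0,0,0.01],"angular": [0,0,0]},
    {"claw": 255,"dp": [0,0,0.018],"angular": [0,0,0]},
    {"claw": 255,"dp": [0,0,0.02],"angular": [0,0,0]},
    {"claw": 255,"dp": [0,0,0.02],"angular": [0,0,0]},
    {"claw": 255,"dp": [0,0,0.02],"angular": [0,0,0]},
    {"claw": 255,"dp": [0,0,0.015],"angular": [0,0,0]},
    {"claw": 255,"dp": [0,0,0.01],"angular": [0,0,0]},
    {"claw": 255,"dp": [0,0,0.005],"angular": [0,0,0]}
  ]
}}

```text
clock: 23.12
tcp_pos: [0.6329, -0.1889, 0.0808]
orientation: [-0.001, 0.686, 0.728, -0.001]
wrist_force: [0.1, 0.6, -1.9]
finger_gap: 0.0298
```

>>> {"name": "play_rows", "arguments": {
  "steps": [
    {"claw": 255,"dp": [0,0,0],"angular": [0,0,0]},
    {"claw": 255,"dp": [0,0,0],"angular": [0,0,0]},
    {"claw": 255,"dp": [0,0,0],"angular": [0,0,0]},
    {"claw": 255,"dp": [0,0,0],"angular": [0,0,0]},
    {"claw": 255,"dp": [0,0,0],"angular": [0,0,0]},
    {"claw": 255,"dp": [0,0,0],"angular": [0,0,0]},
    {"claw": 255,"dp": [0,0,0],"angular": [0,0,0]},
    {"claw": 255,"dp": [0,0,0],"angular": [0,0,0]}
  ]
}}

```text
clock: 23.78
tcp_pos: [0.6342, -0.1895, 0.0834]
orientation: [0.0, 0.686, 0.728, 0.0]
wrist_force: [-0.0, 0.5, -1.5]
finger_gap: 0.0295
```

```bash
python3 - <<'E'
from h import *
a,d=look('wrist');t,_=look('top');b,_=look('scene');s=env.get_state();print(s['tcp_pos'],s['orientation'],s['finger_gap'],s['wrist_force'])
c=cv2.resize(b[130:240,150:290],None,fx=4,fy=4,interpolation=2)[:420]
cv2.imwrite('pics/f.png',np.hstack([a[:, 140:380],c])[...,::-1])
def comp(cam,n,c,r0,lo,hi):
    P=cloud(cam)
    m=((np.hypot(P[...,0]-c[0],P[...,1]-c[1])<r0)&(P[...,2]>lo)&(P[...,2]<hi)).astype(np.uint8)
    k,l,st,ce=cv2.connectedComponentsWithStats(m)
    for i in range(1,k):
        if st[i,4]<50: continue
        q=P[l==i]; r=cv2.minAreaRect((q[:,:2]*1000).astype(np.float32)); print(cam,n,st[i,4],q.mean(0).round(4),np.round(r[0],1),np.round(r[1],1),round(r[2],1),q[:,2].max().round(4))
for cam in('wrist','top'):
    comp(cam,'plate',(.629,-.1),.035,.127,.145)
comp('wrist','cuvtop',(.634,-.19),.035,.108,.122)
comp('wrist','all',(.634,-.19),.035,.05,.107)
comp('wrist','recv',(.638,-.276),.035,.09,.12)
E
```

```text
[ 0.63409007 -0.1894062   0.08322591] [ 4.21832845e-05  6.85583233e-01  7.27994251e-01 -2.42506811e-05] 0.02959972551523558 [ 0.11794581 -0.38250572 -1.14018971]
wrist plate 6387 [ 0.6298 -0.1013  0.1346] [ 629.7 -101.1] [50.7  8.2] 3.4 0.1374
top plate 91 [ 0.6274 -0.0988  0.1333] [628.2 -99. ] [49.2  8.6] 3.3 0.1376
wrist cuvtop 7849 [ 0.6331 -0.1853  0.1154] [ 633.5 -188.8] [57.3 44.9] 4.4 0.122
wrist cuvtop 76 [ 0.6014 -0.1849  0.1194] [ 601.4 -184.7] [2.  4.1] 84.5 0.1219
wrist cuvtop 91 [ 0.6651 -0.1811  0.1196] [ 665.2 -181.1] [1.8 5.2] 81.0 0.122
wrist all 3694 [ 0.6323 -0.1717  0.0873] [ 632.6 -175.2] [56.9 17.6] 3.3 0.107
```

View pics/f.png

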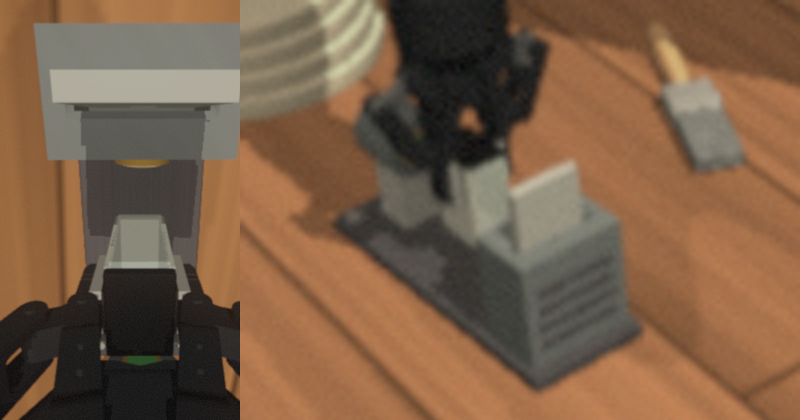

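The picture shows the plate standing in the lamp head slot and the cuvette held upright between lamp and receiver, window toward the lamp lens. Cap top is about 115.5 mm (116 wanted), and the cuvette is within about 2 mm of mid-beam. Handing in.

```bash
python3 -c "
from workcell import env
print(env.hand_in()); s=env.get_state(); print(s['clock'],s['tcp_pos'],s['finger_gap'])"
```

```text
the job is handed in; nothing more can be done
None
the job is handed in; nothing more can be done
```

I put the small aperture plate from the rack's middle slot into the lamp head and let go of it. I then picked up the cuvette by its frosted faces and handed in at about 24 s while holding it in the light path. No verdict is reported.

Last checks before handing in:

- **Plate:** its top measured 134.6 mm above the table (135 mm when home), within about 1 mm of the slot centre, and its yaw matches the gauge's. The top camera put it about 2 mm from the wrist camera's position, which is within the stated calibration error.
- **Cuvette:** it is upright, and the fingers measured a 29.6 mm gap across its 30 mm faces. It sits about 1–2 mm from mid-beam, its cap top at about 115.5 mm (116 mm expected), with the windows facing the lenses. The wrist force showed only the held weight, so no contact with the gauge.
- **Bystanders:** I didn't measure their positions again at the end. The gripper passed clear of them, and no unexpected force showed along the way.

No check failed.

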